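# Hang a parts caddy on a cleat and lock it

## Task

Hang the grey parts caddy on the bench rack: lift it by its wooden bar, tip its top towards the board so that its angled rear strip drops well down behind the cleat while its foot is still swung out, then bring it upright and press it gently straight down, never forcing it, until both side catches have sprung back over it and it hangs locked and fully home. Let go, and leave the small box, tape roll, screwdriver and solder spool undisturbed.

Things in the scene. Friction and masses are not known exactly. Their poses are not given: they have to be found in the camera images.
- caddy: loose grey open bin, 66 deep x 86 wide x 40 high, about 0.3 kg, with a 94 high back plate and a wooden carrying bar above. Origin: on the plate's rear face, mid-width, at the underside; x points out of the back (towards the board when hung), z up. Behind the plate: the strip and two black side blocks, 22 deep, 50 high, whose barbs reach y = +-48.5 at their flat tops, joined below by a foot bar
- grip_bar (a point): centre of the caddy's carrying bar: 14 thick (caddy x), 78 long between its end posts (y), 20 high; 32 in front of the plate's rear face, 126 above the underside, clear above and below (bin floor 113 below the bar). Axes as the caddy
- strip_edge (a point): mid-point of the lower free edge of the caddy's aluminium rear strip: 60 wide (y), 4 thick, 30 long, leaving the plate's top at 45 degrees down and backwards. 20 behind the plate's rear face, 72 above the underside. Axes as the caddy
- rack: fixed plywood board 170 wide, 138 high on a steel foot. Origin: bench height, mid-width, on the board's front face; x into the board, z up. A 3 mm dark steel plate on it carries cleat, catches and pin and is clamped at some height, 0 to 12 mm up, not reported. The locked caddy's origin lies at (-26, 0, 30 to 42) mm, axes parallel; barbs first meet the catches 6.5 mm above that
- cleat_lowest (a point): where the mid-point of the cleat's upper outer edge would be with the plate at its lowest; really 0 to 12 mm higher. 25.5 in front of the board, 119 above the bench. Cleat: aluminium, 64 wide (y), 4 thick, 34 long, rising from the board at 45 degrees up and outwards; the pocket behind its edge is open from above, 22 wide there, tapering to nothing 25 lower. Axes as the rack
- catch_left (a joint): white sprung catch at the rack's +y side, in m: 0 = sprung out, grows to 0.009 as a barb pushes it back (6 N at 0, 700 N/m, slippery). Slanted 1:2 on top, flat below. Pressing the caddy past both takes about 7 to 13 N down, dropping sharply as they snap over the barbs, about 1 mm before the seat stops the caddy hard; then both read about 0. Its own weight does not lock it
- catch_right (a joint): the same catch at the rack's -y side (moves to -y as it is pushed back)
- home_pin (a joint): small white upright pin low on the rack's plate, mid-width, in m: 0 = up, grows to about 0.004 as the caddy's foot bar pushes it down in the last 4 mm above its seat; under 1 N. Pressing the tool down with more than about 16 N is forcing the caddy
- component_box: bystander: small pale lidded box 46 x 62 x 24, origin under its centre
- clear_tape: bystander: small pale tape roll, 43 across, 19 high, lying flat, origin under its centre
- screwdriver: bystander: screwdriver lying flat, 156 long, 18 high, origin under its middle, along its y
- spool: bystander: small solder spool standing upright, 47 across, 62 high, origin under its centre

How it is judged (in metres and radians):
On the way:
1. the caddy's strip is over and down behind the cleat's upper edge while the caddy is tipped by at least 0.15 rad (x of strip_edge in the frame of rack between -0.022 and 0 m and z of strip_edge in the frame of rack between 0.09 and 0.1235 m and y of strip_edge in the frame of rack between -0.02 and 0.02 m and angle between caddy's own z axis and vertical above 0.15 rad), for 0.1 s.
At the end, for the whole second after the job is handed in: The caddy hangs locked on the rack: home pin down by over 2 mm, both catches sprung back to under 1.5 mm, 26 mm before the board and mid-width within 3 mm, upright within 0.06 rad, at rest (underside 27 to 45 mm above the bench) (z of caddy in the frame of rack between 0.027 and 0.045 m and x of caddy in the frame of rack between -0.029 and -0.023 m and y of caddy in the frame of rack between -0.003 and 0.003 m and angle between caddy's own z axis and vertical below 0.06 rad and value of joint home_pin above 0.002 m and value of joint each of catch_left, catch_right below 0.0015 m and linear speed of caddy below 0.02 m/s); the robot touches nothing.
It fails at once if the caddy is pressed against the rack with more than 40 N (contact force between caddy and rack above 40 N).
It fails at once if a bystander (small box, tape roll, screwdriver, spool) is moved more than 30 mm (distance of any of component_box, clear_tape, screwdriver, spool from where it was at the start of the episode above 0.03 m).
It also fails if it takes over 51 s, if anything falls off the work surface, if the arm or the gripper's body presses on something with over 40 N, if the wrist force passes 120 N, or if a joint passes its speed limit or range.

## Robot

A 6-joint arm with a two-finger parallel gripper is mounted at the origin on a cart in front of the work surface, level with it; the furniture and walls round the work are solid. World frame = base frame: x ahead of the robot, y to its left, z up, the work surface at z = 0. Lengths are in mm, angles in rad, forces in N, time in s.
With the tool pointing down it reaches from about 275 to 750 mm from the base axis. Payload 10.2 kg.
Tool frame: the origin (TCP) lies at the very end of the fingers, on their centre line; the grasp point (between the pads) lies 19 mm behind it; z points along the fingers, y is the line along which they close (so a half turn about z gives the same grasp; the last joint's range is limited). The gripper opens to 85 mm and grips with 20 to 120 N. Pads are 22 mm wide; open, the fingers measure 114 mm over their backs; the gripper's body (76 mm by 85 mm) begins 54 mm behind the grasp point. The pads swing forward as they close: fully open they stand 13 mm farther back than shut.
Start: joints at [0.879, 0.313, 1.498, -0, 1.331, -0.223], TCP at [237.216, 468.358, 192.994] pointing down, gripper open.
Joint ranges: [-2.94, 2.94], [-0.97, 2.17], [0.19, 2.56], [-1.23, 4.37], [0.02, 3.11], [-2.88, 2.88]. Speed limits (rad/s): [2.39, 2.39, 3.01, 3.14, 3.14, 3.14].

## Interface

Orientations are given as a unit quaternion [w, x, y, z].
In Python, from rig import * gives the robot as it stands. The module is installed in compiled form; this text tells all that it offers.
- The arm moves only by the shell command python3 -m crank 'ROWS' [FORCE]. ROWS is JSON, a list that holds one entry, the list of rows, each a list of 7 numbers: the shift along the tool's x, y, z in units of 25 mm (1.0 is 25 mm), then the turn, a rotation vector about the tool's x, y, z in units of 8 degrees (1.0 is 8 degrees), then the finger opening in mm, from 0 to 85.4. A call has exactly 8 rows; each row shifts and turns the commanded pose from where the row before left it, along the tool's axes as they then stand; what a row does not reach is not made up. A row lasts 1/10 s, in which the tool goes at most 50 mm and 8.59 degrees, less where a joint would pass 70% of its speed; a pose out of reach is approached as far as the arm can. A call is refused whole if a number of a shift passes 1 or a number of a turn 1, either way. A call with a gripper value outside its range is refused whole. The fingers move at their own pace and stop on an object; FORCE is the grip in N (left out, the last holds). Time passes only in rows, so rows that do not move let the fingers close, or fill a call up. It gives the time, the measured TCP pose, the force, the opening and the grip force at its end, in the units of the state.
- sense(): the state, without advancing time (a new reading comes with each control period).
- capture(name): name is "side" or "top"; returns the picture (420x560x3 uint8, blue, green, red); there is no depth.
- camera_model(name): a dict with "fx", "fy", "cx", "cy" (pixels), "k1" (the pictures are not rectified: a ray, as slopes to the right and down, at radius r is drawn at 1 + k1 r^2 times it, then the intrinsics apply), "world_from_camera" (4x4, takes a point from camera to world coordinates). Camera axes: x right, y up, looking along -z (the intrinsics and any distortion apply to the point x, -y, -z); pixel columns grow to the right and rows downward; lengths in mm; the calibration is good to about 2 mm. A picture is of the moment at which its call begins. camera_model takes no time and is no camera call.
- finish_job(): hands the job in; it is judged then, once.
The state is a dict: "time_s": time; "joints": joint angles; "dq": joint speeds; "tau": joint torques, N m; "eef_pos": TCP position; "ee_rot": TCP orientation; "force": force on the tool from outside, world axes, zero at the start; "wrist_torque": the same for the moment, N m; "grip_width": opening from 0.0 (shut) to 1.0 (fully open); "grip_force": force on a finger pad.
Only numpy, scipy, OpenCV 4.12 (cv2) and the standard library are available. Lean on these libraries where they do the work, as an engineer would, in place of code of your own. Each camera call takes 0.05 s, during which the arm holds its last target. There are 200 camera calls.

## Working session

There is one attempt and no reset: what is moved stays moved. The work goes in short steps, Python scripts to look and compute and a shell command to move; the robot and the scene stay as the last step left them, time stands still between calls to the robot, and variables do not carry over. Pictures are saved under pics/ and viewed, at most 10 in all, crops included, and the job is handed in when it is done.

```bash
mkdir -p pics
python3 - <<'E'
from rig import *
import cv2
for n in("side","top"):
    cv2.imwrite(f"pics/{n}0.png",cv2.resize(capture(n),(784,588),interpolation=cv2.INTER_CUBIC)); 
    print(n,camera_model(n))
s=sense();print({k:s[k] for k in('time_s','eef_pos','ee_rot','force','grip_width')})
E
```

```text
side {'fx': 387.80522019083594, 'fy': 387.80522019083594, 'cx': 282.14151521892785, 'cy': 206.38022599419492, 'k1': 0.034050296451233544, 'world_from_camera': array([[ 9.71588279e-01,  1.37994406e-01, -1.92285619e-01,
         3.05509759e+02],
       [-2.36596644e-01,  5.87517690e-01, -7.73850756e-01,
        -6.48678418e+02],
       [ 6.18412696e-03,  7.97358456e-01,  6.03474315e-01,
         6.32596435e+02],
       [ 0.00000000e+00,  0.00000000e+00,  0.00000000e+00,
         1.00000000e+00]])}
top {'fx': 510.36914957611634, 'fy': 510.36914957611634, 'cx': 278.2962690171154, 'cy': 210.34705778750973, 'k1': -0.01074599290307249, 'world_from_camera': array([[ 2.35880968e-02,  9.89233691e-01, -1.44430977e-01,
         3.17398379e+02],
       [-9.99713459e-01,  2.27516195e-02, -7.44071217e-03,
         2.67576552e+01],
       [-4.07456452e-03,  1.44565104e-01,  9.89486902e-01,
         1.26732109e+03],
       [ 0.00000000e+00,  0.00000000e+00,  0.00000000e+00,
         1.00000000e+00]])}
{'time_s': 0.1, 'eef_pos': array([237.02848201, 468.14803619, 192.50198325]), 'ee_rot': array([-2.66128962e-04,  2.32266493e-01,  9.72652016e-01, -5.11836520e-04]), 'force': array([ 0.3842983 , -0.30188134,  0.86818285]), 'grip_width': 0.9963172583149176}
```

View pics/side0.png

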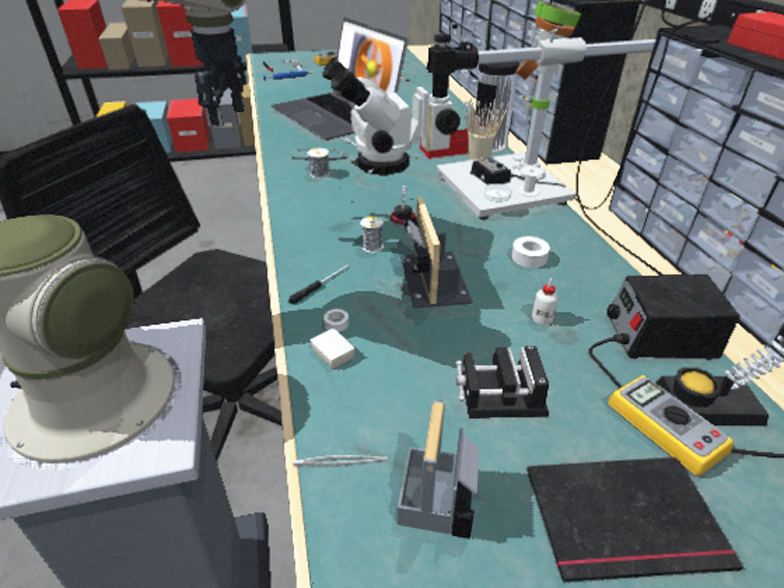

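View pics/top0.png

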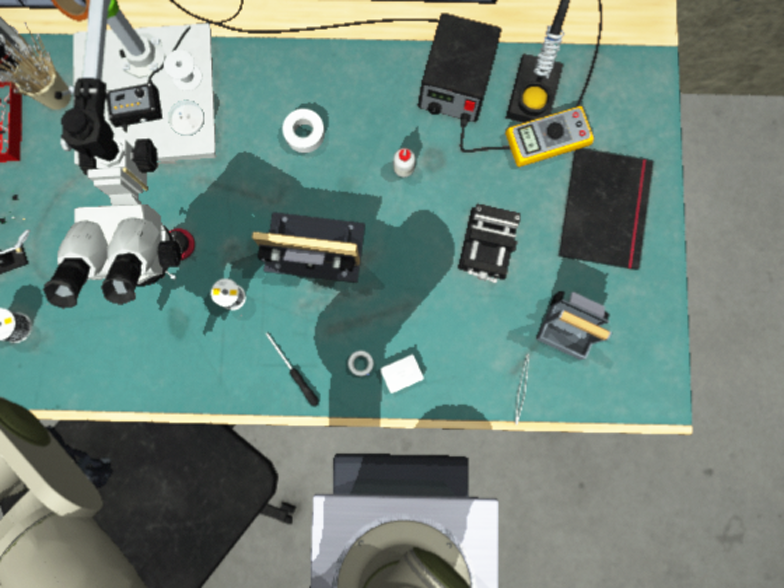

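The side view shows the caddy at about (440,485) and the rack at (435,250). In the top view the caddy is at (575,325) and the rack at (307,250). I'll enlarge these areas.

```bash
cat > h.py <<'E'
import numpy as np, cv2
from rig import *
from scipy.spatial.transform import Rotation as R
def proj(n,P):
    m=camera_model(n);T=np.linalg.inv(m["world_from_camera"]);P=np.atleast_2d(np.asarray(P,float))
    c=P@T[:3,:3].T+T[:3,3];s=np.c_[c[:,0],-c[:,1]]/(-c[:,2:])
    s=s*(1+m["k1"]*(s**2).sum(1,keepdims=True))
    return s*[m["fx"],m["fy"]]+[m["cx"],m["cy"]]
def atz(n,uv,z):
    from scipy.optimize import least_squares
    return least_squares(lambda p:(proj(n,[p[0],p[1],z])[0]-uv),[400,0]).x
def crop(img,x0,y0,w,h,W,H):
    return cv2.resize(img[y0:y0+h,x0:x0+w],(W,H),interpolation=cv2.INTER_CUBIC)
def toolR():
    q=sense()["ee_rot"];return R.from_quat([q[1],q[2],q[3],q[0]])
E
python3 - <<'E'
from h import *
t=capture("top");s=capture("side")
a=crop(t,375,200,66,60,400,364)  # unused scale 6.06
A=crop(t,375,200,80,60,400,300);B=crop(t,175,140,100,75,400,300)
C=crop(s,265,275,107,120,267,300);D=crop(s,270,130,80,100,240,300)
cv2.imwrite("pics/m1.png",np.vstack([np.hstack([A,B]),np.hstack([cv2.resize(C,(400,300))*0+255,cv2.resize(D,(400,300))*0])]) if 0 else np.hstack([A,B]))
C=crop(s,265,275,100,120,400,480);D=crop(s,270,130,80,96,400,480)
cv2.imwrite("pics/m2.png",np.hstack([C,D]))
E
```

```text
(no output)
```

View pics/m1.png

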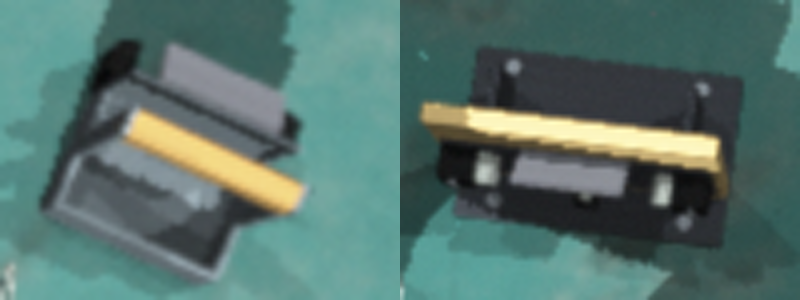

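View pics/m2.png

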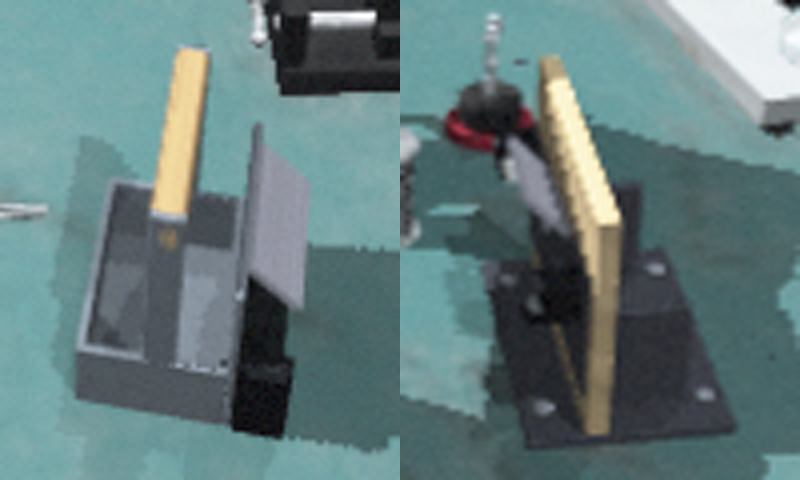

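The crops show the bar, bin rim and strip corners of the caddy, and the top edge and cleat of the rack. Next I'll fit both poses from those corners.

```bash
cat > fit.py <<'E'
from h import *
from scipy.optimize import least_squares
def fit(obs,p0,extra=0):
    # obs: (cam, crop origin, scale, px, py, xyz, weight_h)
    def res(p):
        r=[]
        for n,o,s,u,v,P,hh in obs:
            Q=np.array(P,float)
            if hh: Q[2]+=p[3]
            w=R.from_euler('z',p[2]).apply(Q)+[p[0],p[1],0]
            r.append(proj(n,w)[0]-[(u+.5)/s-.5+o[0],(v+.5)/s-.5+o[1]])
        return np.ravel(r)
    f=least_squares(res,p0,loss='soft_l1');print(np.round(f.x,3));print(np.round(res(f.x).reshape(-1,2),1).tolist());return f.x
T=("top",(375,200),5);S=("side",(265,275),4)
c=fit([T+(140,110,(-25,39,136),0),T+(306,187,(-25,-39,136),0),T+(290,213,(-39,-39,136),0),T+(127,135,(-39,39,136),0),
 T+(42,208,(-66,43,40),0),T+(215,278,(-66,-43,40),0),T+(170,43,(20,30,72),0),T+(288,98,(20,-30,72),0),
 S+(180,48,(-39,39,136),0),S+(210,50,(-25,39,136),0),S+(150,213,(-39,-39,136),0),S+(187,217,(-25,-39,136),0),
 S+(77,397,(-66,-43,0),0),S+(77,348,(-66,-43,40),0),S+(112,183,(-66,43,40),0),S+(308,185,(20,30,72),0),S+(300,308,(20,-30,72),0)],[330,-230,-.43])
T=("top",(175,140),4);S=("side",(270,130),5)
r=fit([T+(25,124,(0,85,138),0),T+(318,165,(0,-85,138),0),T+(25,103,(13,85,138),0),T+(318,138,(13,-85,138),0),
 T+(113,180,(-25.5,32,119),1),T+(222,194,(-25.5,-32,119),1),
 S+(192,225,(0,-85,138),0),S+(220,218,(13,-85,138),0),S+(140,65,(0,85,138),0),S+(160,58,(13,85,138),0),
 S+(109,140,(-25.5,32,119),1),S+(159,232,(-25.5,-32,119),1)],[400,120,-.1,6])
for p in (c,r): print(p)
print("grip",R.from_euler('z',c[2]).apply([-32,0,126])+[c[0],c[1],0])
E
python3 fit.py
```

```text
[ 473.824 -289.816   62.409]
[[0.5, -1.6], [-0.5, -1.9], [0.2, -1.5], [0.6, -0.9], [2.3, -1.6], [0.5, -0.2], [-0.8, -0.1], [-1.1, -0.3], [-0.8, 0.5], [0.1, 1.3], [0.0, -1.4], [0.0, -0.9], [-0.6, 1.0], [-0.4, 0.1], [-0.7, -1.6], [-1.1, 0.4], [-1.5, 0.8]]
[561.601 175.548 -25.245  -2.091]
[[-0.8, -1.3], [0.2, -1.7], [0.1, -1.6], [1.0, -0.5], [-0.1, 0.5], [0.2, 0.7], [0.1, 0.4], [-0.1, 1.5], [-0.7, -1.2], [0.0, -0.0], [-1.2, 1.0], [-7.5, -4.6]]
[ 473.82394652 -289.81647849   62.40854406]
[561.60122877 175.54780733 -25.244916    -2.09072936]
grip [ 444.6484374  -276.67153012  126.        ]
```

```bash
sed -i 's/,S+(159,232,(-25.5,-32,119),1)//; s/^for p in.*/for p in (c,r): p[2]=(p[2]+np.pi)%(2*np.pi)-np.pi; print(p)/' fit.py; python3 fit.py
cat > plan.py <<'E'
from h import *
import sys
def plan(P,Rt,n=8,dp=2,nrot=None,cur=None):
    """even rows from current commanded/measured pose to TCP P, rotation Rt"""
    if cur is None: s=sense();p=np.array(s["eef_pos"]);q=toolR()
    else: p,q=np.array(cur[0],float),cur[1]
    for i in range(n,0,-1):
        d=q.inv().apply((np.asarray(P)-p)/i)/25
        k=max(1,(i-(n-nrot)) if nrot else i)
        w=np.degrees((q.inv()*Rt).as_rotvec()/k)/8
        row=np.round(np.r_[np.clip(d,-1,1),np.clip(w,-1,1)],dp)+0.
        p=p+q.apply(row[:3]*25);q=q*R.from_rotvec(np.radians(row[3:]*8))
        print([float(x) for x in row])
    print("end",np.round(p,1),np.degrees((q.inv()*Rt).as_rotvec()).round(2));return p,q
def down(yawy,tip=0):
    # tool z down, tool y horizontal at yaw; tip: lean tool-top towards +tool y
    y=np.array([np.cos(yawy),np.sin(yawy),0]);z=np.array([0,0,-1.]);x=np.cross(y,z)
    B=R.from_matrix(np.c_[x,y,z])
    ax=np.cross([0,0,1.],y)   # rotates world z toward y
    return R.from_rotvec(ax*tip)*B
E
cat >> fit.py <<'E'
for nm,uv,z in(("spool",(228,293),62),("box",(402,374),24),("tape",(360,364),19),("vise",(490,240),60),("mic",(120,285),200)): print(nm,atz("top",np.array(uv)/1.4,z).round())
from plan import *
g=np.array([444.6,-276.7])
p,q=plan([350,60,193],down(-.423),16,1)
plan([g[0],g[1],160],down(-.423),8,1,cur=(p,q))
E
python3 fit.py | tail -40
```

```text
[ 473.824 -289.816   62.409]
[[0.5, -1.6], [-0.5, -1.9], [0.2, -1.5], [0.6, -0.9], [2.3, -1.6], [0.5, -0.2], [-0.8, -0.1], [-1.1, -0.3], [-0.8, 0.5], [0.1, 1.3], [0.0, -1.4], [0.0, -0.9], [-0.6, 1.0], [-0.4, 0.1], [-0.7, -1.6], [-1.1, 0.4], [-1.5, 0.8]]
[561.059 175.43  -69.227   1.612]
[[-0.8, -1.1], [0.2, -1.5], [0.1, -1.4], [1.0, -0.3], [-0.3, 0.4], [0.1, 0.6], [-0.1, 0.5], [-0.3, 1.5], [-0.9, -1.1], [-0.2, 0.0], [-1.3, -0.2]]
[ 4.73823947e+02 -2.89816478e+02 -4.23309011e-01]
[ 5.61059438e+02  1.75429968e+02 -1.12151523e-01  1.61225190e+00]
grip [ 444.6484374  -276.67153012  126.        ]
spool [490. 312.]
box [360.  11.]
tape [376.  85.]
vise [ 593. -135.]
mic [478. 444.]
[-0.7, -0.8, 0.0, 0.0, 0.0, 0.7]
[-0.8, -0.7, 0.0, 0.0, 0.0, 0.7]
[-0.9, -0.6, 0.0, 0.0, 0.0, 0.7]
[-0.9, -0.5, 0.0, 0.0, 0.0, 0.7]
[-1.0, -0.5, 0.0, 0.0, 0.0, 0.7]
[-1.0, -0.4, 0.0, 0.0, 0.0, 0.7]
[-1.0, -0.3, 0.0, 0.0, 0.0, 0.7]
[-1.0, -0.2, 0.0, 0.0, 0.0, 0.7]
[-1.0, 0.0, 0.0, 0.0, 0.0, 0.7]
[-1.0, 0.1, 0.0, 0.0, 0.0, 0.7]
[-1.0, 0.2, 0.0, 0.0, 0.0, 0.7]
[-1.0, 0.2, 0.0, 0.0, 0.0, 0.6]
[-1.0, 0.3, 0.0, 0.0, 0
[... 2251 characters left out ...]
          ^^^
    df = [f_eval - f0 for f_eval in f_evals]
                                    ^^^^^^^
    f = np.atleast_1d(self.fun(x, *self.args, **self.kwargs))
                      ~~~~~~~~^^^^^^^^^^^^^^^^^^^^^^^^^^^^^^
    return np.atleast_1d(self.fun(x))
                         ~~~~~~~~^^^
    return self.f(x, *self.args, **self.kwargs)
           ~~~~~~^^^^^^^^^^^^^^^^^^^^^^^^^^^^^^
  File "fit.py", line 11, in res
    r.append(proj(n,w)[0]-[(u+.5)/s-.5+o[0],(v+.5)/s-.5+o[1]])
             ~~~~^^^^^
  File "h.py", line 5, in proj
    m=camera_model(n);T=np.linalg.inv(m["world_from_camera"]);P=np.atleast_2d(np.asarray(P,float))
ValueError: time passes only in moves, steps and waits
```

```bash
sed -i 's/^def proj/import functools\ncamera_model=functools.cache(camera_model)\ndef proj/' h.py
python3 -m crank '[[[-0.7,-0.8,0,0,0,0.7,85],[-0.8,-0.7,0,0,0,0.7,85],[-0.9,-0.6,0,0,0,0.7,85],[-0.9,-0.5,0,0,0,0.7,85],[-1,-0.5,0,0,0,0.7,85],[-1,-0.4,0,0,0,0.7,85],[-1,-0.3,0,0,0,0.7,85],[-1,-0.2,0,0,0,0.7,85]]]'
python3 -m crank '[[[-1,0,0,0,0,0.7,85],[-1,0.1,0,0,0,0.7,85],[-1,0.2,0,0,0,0.7,85],[-1,0.2,0,0,0,0.6,85],[-1,0.3,0,0,0,0.7,85],[-1,0.5,0,0,0,0.6,85],[-1,0.5,0,0,0,0.7,85],[-0.9,0.7,0,0,0,0.6,85]]]'
python3 - <<'E'
from plan import *
plan([444.6,-276.7,160],down(-.423),16,1)
E
```

```text
time_s: 1.0
eef_pos: [291.8, 262.2, 192.9]
ee_rot: [-0.0, 0.587, 0.81, -0.0]
force: [1.0, 0.5, 0.8]
grip_width: 0.998
grip_force: 0.0
time_s: 1.8
eef_pos: [351.2, 59.3, 193.0]
ee_rot: [0.0, 0.84, 0.543, 0.0]
force: [1.6, 0.5, 0.3]
grip_width: 0.989
grip_force: 0.0
[-0.7, 0.6, 0.1, 0.0, 0.0, 0.0]
[-0.7, 0.6, 0.1, 0.0, 0.0, 0.0]
[-0.7, 0.6, 0.1, 0.0, 0.0, 0.0]
[-0.7, 0.5, 0.1, 0.0, 0.0, 0.0]
[-0.7, 0.6, 0.1, 0.0, 0.0, 0.0]
[-0.7, 0.5, 0.1, 0.0, 0.0, 0.0]
[-0.7, 0.6, 0.1, 0.0, 0.0, 0.0]
[-0.6, 0.5, 0.1, 0.0, 0.0, 0.0]
[-0.7, 0.6, 0.1, 0.0, 0.0, 0.0]
[-0.6, 0.5, 0.1, 0.0, 0.0, 0.0]
[-0.7, 0.6, 0.1, 0.0, 0.0, 0.0]
[-0.6, 0.5, 0.0, 0.0, 0.0, 0.0]
[-0.7, 0.6, 0.1, 0.0, 0.0, 0.0]
[-0.6, 0.5, 0.0, 0.0, 0.0, 0.0]
[-0.7, 0.6, 0.1, 0.0, 0.0, 0.0]
[-0.6, 0.5, 0.0, 0.0, 0.0, 0.0]
end [ 444.1 -276.1  160.5] [ 0.01 -0.   -0.04]
```

```bash
python3 -m crank '[[[-0.7,0.6,0.1,0,0,0,85],[-0.7,0.6,0.1,0,0,0,85],[-0.7,0.6,0.1,0,0,0,85],[-0.7,0.5,0.1,0,0,0,85],[-0.7,0.6,0.1,0,0,0,85],[-0.7,0.5,0.1,0,0,0,85],[-0.7,0.6,0.1,0,0,0,85],[-0.6,0.5,0.1,0,0,0,85]]]' >/dev/null
python3 -m crank '[[[-0.7,0.6,0.1,0,0,0,85],[-0.6,0.5,0.1,0,0,0,85],[-0.7,0.6,0.1,0,0,0,85],[-0.6,0.5,0,0,0,0,85],[-0.7,0.6,0.1,0,0,0,85],[-0.6,0.5,0,0,0,0,85],[-0.7,0.6,0.1,0,0,0,85],[-0.6,0.5,0,0,0,0,85]]]'
python3 - <<'E'
from plan import *
s=capture("side")
cv2.imwrite("pics/s1.png",crop(s,230,215,150,180,500,600))
plan([444.6,-276.7,108],down(-.423),8,2)
E
```

```text
time_s: 3.4
eef_pos: [445.5, -275.7, 160.0]
ee_rot: [-0.0, 0.839, 0.544, -0.0]
force: [-0.2, 0.1, 0.0]
grip_width: 0.997
grip_force: 0.0
[0.0, -0.01, 0.26, 0.0, 0.0, 0.0]
[0.0, -0.01, 0.26, 0.0, 0.0, 0.0]
[0.0, -0.01, 0.26, 0.0, 0.0, 0.0]
[0.01, -0.01, 0.26, 0.0, 0.0, 0.0]
[0.0, -0.01, 0.26, 0.0, 0.0, 0.0]
[0.01, -0.01, 0.26, 0.0, 0.0, 0.0]
[0.0, -0.01, 0.26, 0.0, 0.0, 0.01]
[0.01, 0.0, 0.26, 0.0, 0.01, 0.0]
end [ 444.6 -276.7  108. ] [ 0.02 -0.04  0.01]
```

View pics/s1.png

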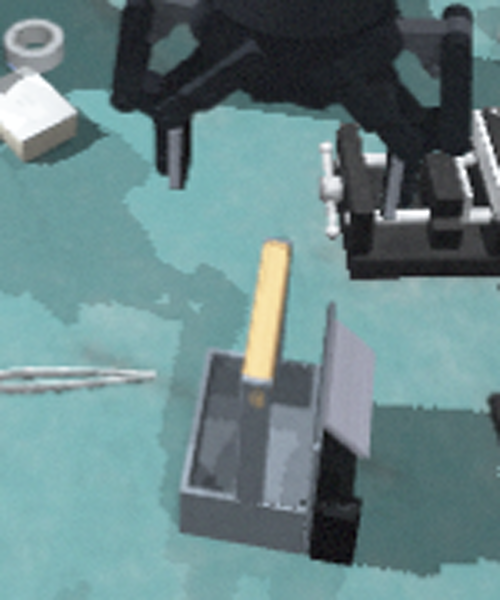

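Fingertips at (175,185) and (392,215), bar centre at about (267,310) in this crop (scale 3.33). I'll check this against the projection.

Run:
```python
from h import *
y=np.array([np.cos(-.423),np.sin(-.423),0])
for P in (np.array([445.5,-275.7,173])-y*43,np.array([445.5,-275.7,173])+y*43,[444.6,-276.7,136],[444.6,-276.7,126]):
    print(((proj("side",P)[0]-[230,215])*3.333).round())
```

```text
[180. 237.]
[366. 265.]
[267. 305.]
[266. 318.]
```

Run:
```python
from plan import *
t=capture("top");s=capture("side")
y=np.array([np.cos(-.423),np.sin(-.423),0]);c=np.array([445.5,-275.7,0])
def dots(im,n,L):
    for P,col in L: 
        u=proj(n,P)[0]; cv2.circle(im,tuple(np.round(u).astype(int)),1,col,-1)
L=[(c+y*k+[0,0,z],col) for z,col in((160,(0,0,255)),(173,(0,255,0)),(253,(255,0,255))) for k in(-43,0,43)]
dots(t,"top",L);dots(s,"side",L)
cv2.imwrite("pics/ts.png",np.hstack([crop(t,340,140,130,150,390,450),crop(s,225,160,130,150,390,450)]))
print(sense()["joints"])
```

```text
[-7.77476381e-01  3.37660153e-01  1.55249624e+00  1.13914308e-04
  1.25238063e+00 -3.56586905e-01]
```

View pics/ts.png

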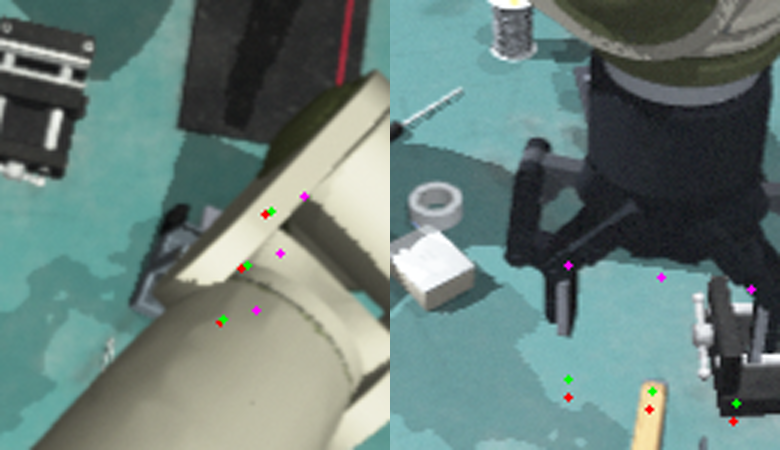

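The red, green and magenta dots are the predicted heights 160, 173 and 253. The real tips, at about (565,330) and (757,340), look roughly 38 mm above the prediction in the side view. I'll check this against the start pictures before descending.

Run:
```python
from h import *
a=1.102;y=np.array([np.cos(a),np.sin(a),0]);c=np.array([237.,468.2,0])
for n in("side","top"):
    im=cv2.imread(f"pics/{n}0.png")
    for z,col in((193,(0,0,255)),(206,(0,255,0)),(266,(255,0,255))):
        for k in(-43,43):
            u=proj(n,c+y*k+[0,0,z])[0]*1.4; cv2.circle(im,tuple(np.round(u).astype(int)),2,col,-1)
    globals()[n]=im
cv2.imwrite("pics/st.png",np.hstack([crop(side,150,0,170,200,390,459),crop(top,0,400,170,188,390,459)]))
```

```text
(no output)
```

View pics/st.png

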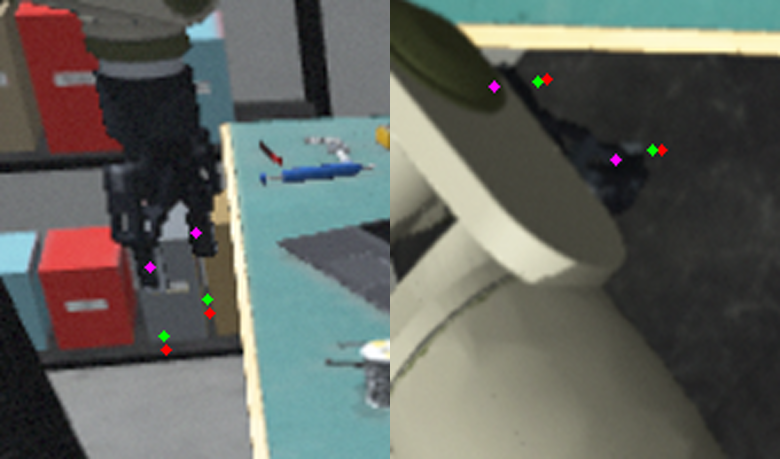

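Both start views also put the real gripper about 40 mm above the reported height, with x and y agreeing. I'll descend as planned, which is safe in either case, and measure again.

```bash
python3 -m crank '[[[0,0,0.3,0,0,0,85],[0,0,0.3,0,0,0,85],[0,0,0.3,0,0,0,85],[0,-0.1,0.3,0,0,0,85],[0,0,0.3,0,0,0,85],[0,0,0.3,0,0,0,85],[0,0,0.28,0,0,0,60],[0,0,0,0,0,0,60]]]'
python3 - <<'E'
from plan import *
s=capture("side")
y=np.array([np.cos(-.423),np.sin(-.423),0]);c=np.array(sense()["eef_pos"])
for z,col in((0,(0,0,255)),(38,(0,255,0))):
    for k in(-30,30):
        cv2.circle(s,tuple(np.round(proj("side",c+y*k+[0,0,z])[0]).astype(int)),1,col,-1)
cv2.imwrite("pics/s2.png",crop(s,235,215,130,150,520,600))
E
```

```text
time_s: 4.35
eef_pos: [442.7, -273.3, 107.4]
ee_rot: [-0.001, 0.839, 0.544, -0.0]
force: [0.8, 1.0, -0.0]
grip_width: 0.708
grip_force: 0.0
```

View pics/s2.png

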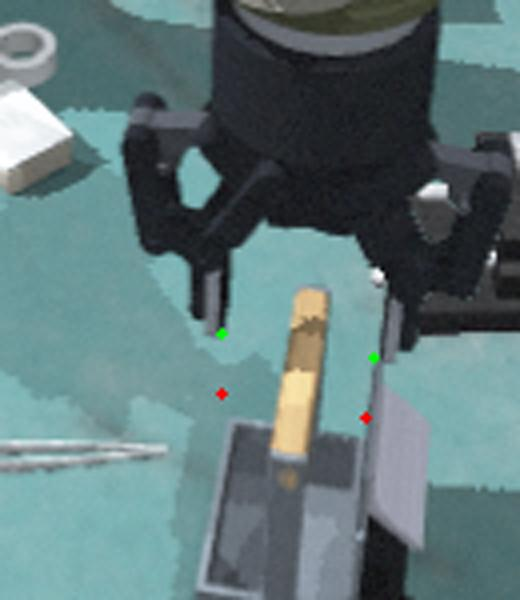

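The tips are at about (215,335) and (392,362), and the bar centre is at about (300,372). The fingertips are still above the bar, so the reported z reads about 38 mm low. Caddy height relative to the tool will be set by the bench contact at the grasp. I'll descend 35 mm more.

```bash
python3 -m crank '[[[-0.1,0.12,0,0,0,0,50],[0,0,0.2,0,0,0,50],[0,0,0.2,0,0,0,50],[0,0,0.2,0,0,0,50],[0,0,0,0,0,0,50],[0,0,0,0,0,0,50],[0,0,0,0,0,0,50],[0,0,0,0,0,0,50]]]' 40
python3 - <<'E'
from h import *
print(np.round(sense()["force"],1),np.round(sense()["wrist_torque"],2))
s=capture("side");cv2.imwrite("pics/s3.png",crop(s,235,215,130,150,520,600))
E
```

```text
time_s: 5.2
eef_pos: [444.9, -277.2, 93.7]
ee_rot: [0.0, 0.839, 0.544, 0.0]
force: [-0.3, -0.6, -0.5]
grip_width: 0.589
grip_force: 0.0
[-0.3 -0.6 -0.5] [ 0.01 -0.04  0.02]
```

View pics/s3.png

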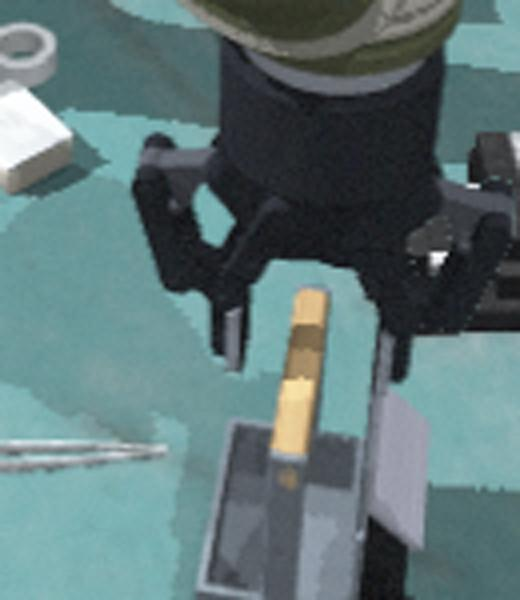

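The tips are at row ~370, level with the bar's top face, so the ~37 mm offset is confirmed. I'll descend 23 mm, close, and read the force.

```bash
python3 -m crank '[[[0,0,0.15,0,0,0,46],[0,0,0.15,0,0,0,46],[0,0,0.15,0,0,0,46],[0,0,0.15,0,0,0,46],[0,0,0.15,0,0,0,46],[0,0,0.1,0,0,0,46],[0,0,0,0,0,0,40],[0,0,0,0,0,0,40]]]' 40
python3 -m crank '[[[0,0,0,0,0,0,0],[0,0,0,0,0,0,0],[0,0,0,0,0,0,0],[0,0,0,0,0,0,0],[0,0,0,0,0,0,0],[0,0,0,0,0,0,0],[0,0,0,0,0,0,0],[0,0,0,0,0,0,0]]]' 60
```

```text
time_s: 6.05
eef_pos: [444.9, -277.1, 72.3]
ee_rot: [0.0, 0.839, 0.544, 0.0]
force: [-1.0, 0.3, 0.1]
grip_width: 0.475
grip_force: 0.0
time_s: 6.85
eef_pos: [444.8, -277.1, 72.3]
ee_rot: [-0.0, 0.839, 0.544, -0.0]
force: [-1.8, 1.5, 3.1]
grip_width: 0.155
grip_force: 59.5
```

Gripped: width 13.2 mm, 60 N. Now I'll lift 100 mm and plan the transit.

```bash
python3 -m crank '[[[0,0,-0.1,0,0,0,0],[0,0,-0.4,0,0,0,0],[0,0,-0.6,0,0,0,0],[0,0,-0.7,0,0,0,0],[0,0,-0.7,0,0,0,0],[0,0,-0.7,0,0,0,0],[0,0,-0.6,0,0,0,0],[0,0,-0.3,0,0,0,0]]]' 80
cat > goal.py <<'E'
from plan import *
RK=np.array([561.06,175.43]);YW=-.112;G=np.array([-32,-.3,72.3])
def tcp(edge,th,off=0.,G=G,hz=0):
    """edge (rack xyz) -> TCP, rot"""
    Z=R.from_euler('z',YW);C=Z*R.from_euler('y',th)
    o=Z.apply(edge)+[*RK,0]-C.apply([20,0,72])
    return o+C.apply(G+[0,0,hz])-[0,0,hz], down(YW,th)
E
python3 - <<'E'
from goal import *
print(np.round(sense()["force"],1),np.round(sense()["wrist_torque"],2))
P,Q=tcp([-70,0,168],.25);print(P,tcp([-70,0,168],.25,hz=37)[0])
plan(P,Q,24,1)
E
```

```text
time_s: 7.65
eef_pos: [445.2, -277.4, 176.4]
ee_rot: [0.001, 0.839, 0.544, 0.0]
force: [-0.5, -0.1, -2.5]
grip_width: 0.147
grip_force: 79.0
[-0.5 -0.1 -2.5] [-0.03  0.06 -0.01]
[441.47103646 188.5783595  181.15567961] [450.56762939 187.55525959 180.00543921]
[0.7, -0.3, 0.0, 0.1, 0.0, -0.1]
[0.7, -0.3, 0.0, 0.1, 0.0, -0.1]
[0.7, -0.3, 0.0, 0.1, 0.0, -0.1]
[0.7, -0.3, 0.0, 0.1, 0.0, -0.1]
[0.7, -0.3, 0.0, 0.1, 0.0, -0.1]
[0.7, -0.3, 0.0, 0.1, 0.0, -0.1]
[0.7, -0.3, 0.0, 0.1, 0.0, -0.1]
[0.7, -0.2, 0.0, 0.1, 0.0, -0.1]
[0.7, -0.2, 0.0, 0.1, 0.0, -0.1]
[0.8, -0.2, 0.0, 0.1, 0.0, -0.1]
[0.8, -0.2, 0.0, 0.1, 0.0, -0.1]
[0.8, -0.2, 0.0, 0.1, 0.0, -0.1]
[0.8, -0.2, 0.0, 0.1, 0.0, -0.1]
[0.8, -0.2, 0.1, 0.0, 0.0, -0.1]
[0.8, -0.2, 0.1, 0.1, 0.0, -0.1]
[0.7, -0.2, 0.0, 0.0, 0.0, -0.1]
[0.8, -0.2, 0.1, 0.1, 0.0, -0.1]
[0.8, -0.1, 0.0, 0.0, 0.0, -0.1]
[0.7, -0.1, 0.1, 0.1, 0.0, -0.1]
[0.8, -0.1, 0.0, 0.0, -0.1, -0.1]
[0.7, -0.1, 0.1, 0.1, 0.0, 0.0]
[0.8, -0.1, 0.0, 0.0, -0.1, -0.1]
[0.7, -0.1, 0.0, 0.1, 0.0, 0.0]
[0.8, -0.2, 0.1, 0.0, -0.1, -0.1]
end [440.7 188.7 181.1] [0.25 0.06 0.3 ]
```

```bash
python3 -m crank '[[[0.4,-0.1,0,0,0,0,0],[0.7,-0.3,0,0,0,-0.1,0],[0.9,-0.3,0,0,0,-0.1,0],[0.9,-0.3,0,0,0,-0.1,0],[0.9,-0.3,0,0,0,-0.1,0],[0.9,-0.3,0,0,0,-0.1,0],[0.9,-0.3,0,0,0,-0.2,0],[0.9,-0.2,0,0,0,-0.2,0]]]'>/dev/null
python3 -m crank '[[[0.9,-0.2,0,0,0,-0.2,0],[0.9,-0.2,0,0,0,-0.2,0],[0.9,-0.2,0,0,0,-0.2,0],[0.9,-0.2,0,0,0,-0.2,0],[0.9,-0.2,0,0,0,-0.2,0],[0.9,-0.2,0,0,0,-0.2,0],[0.9,-0.1,0,0,0,-0.1,0],[0.9,-0.1,0,0,0,0,0]]]'
python3 - <<'E'
from goal import *
P,Q=tcp([-70,0,168],0);print(P)
plan(P,Q,8,2)
E
```

```text
time_s: 9.25
eef_pos: [455.7, 79.0, 174.0]
ee_rot: [-0.001, 0.745, 0.667, -0.001]
force: [1.7, -0.3, -2.8]
grip_width: 0.151
grip_force: 79.0
[439.79085466 188.76733068 168.3       ]
[0.54, -0.14, 0.03, 0.0, 0.0, 0.0]
[0.54, -0.14, 0.03, 0.0, 0.0, 0.0]
[0.54, -0.14, 0.03, 0.0, 0.0, 0.0]
[0.53, -0.14, 0.03, 0.0, 0.0, 0.0]
[0.54, -0.14, 0.03, 0.0, 0.0, 0.0]
[0.53, -0.14, 0.03, 0.0, 0.0, 0.0]
[0.54, -0.14, 0.02, -0.01, 0.0, 0.0]
[0.53, -0.14, 0.03, 0.0, 0.0, 0.01]
end [439.8 188.6 168.3] [-0.02 -0.01 -0.02]
```

```bash
python3 -m crank '[[[0.54,-0.14,0.03,0,0,0,0],[0.54,-0.14,0.03,0,0,0,0],[0.54,-0.14,0.03,0,0,0,0],[0.54,-0.14,0.03,0,0,0,0],[0.54,-0.14,0.03,0,0,0,0],[0.54,-0.14,0.03,0,0,0,0],[0.54,-0.14,0.03,0,0,0,0],[0.54,-0.14,0.03,0,0,0,0]]]'
python3 - <<'E'
from goal import *
s=capture("side");t=capture("top");cv2.imwrite("pics/su.png",s);cv2.imwrite("pics/tu.png",t)
e=np.array(sense()["eef_pos"]);Z=R.from_euler('z',YW);o=e-Z.apply(G)
print("caddy",o.round(1),"rackframe",Z.inv().apply(o-[*RK,0]).round(1))
for n,im in(("side",s),("top",t)):
    hsv=cv2.cvtColor(im,cv2.COLOR_BGR2HSV);m=cv2.inRange(hsv,(10,90,90),(28,255,255))
    k,l,st,ce=cv2.connectedComponentsWithStats(m)
    pr=proj(n,[o+Z.apply(c) for c in((-39,-39,136),(-25,-39,136),(-39,39,136),(-25,39,136),(20,30,72),(20,-30,72),(-66,-43,0))]);print(n,pr.round(1).tolist())
    c=pr.mean(0)
    print([(st[i].tolist(),ce[i].round(1).tolist()) for i in range(1,k) if st[i,4]>8 and np.hypot(*(ce[i]-c))<70])
P,Q=tcp([-70,0,168],.25);print(P)
plan(P,Q,8,2)
E
```

```text
time_s: 10.05
eef_pos: [439.7, 188.7, 167.9]
ee_rot: [-0.001, 0.745, 0.667, -0.001]
force: [-0.4, -0.8, -2.3]
grip_width: 0.151
grip_force: 79.0
caddy [471.5 185.8  95.6] rackframe [-90.1   0.3  95.6]
side [[250.4, 132.9], [256.5, 132.6], [248.4, 118.5], [254.1, 118.2], [273.1, 142.5], [275.8, 154.2], [242.0, 184.4]]
[([251, 119, 6, 13, 57], [253.5, 125.2])]
top [[220.6, 228.5], [221.6, 221.8], [182.9, 223.4], [184.0, 216.7], [196.9, 200.9], [224.0, 204.5], [227.4, 246.8]]
[([193, 167, 16, 2, 17], [200.5, 167.5]), ([182, 171, 20, 5, 61], [191.7, 173.0]), ([213, 170, 43, 16, 238], [235.9, 175.2])]
[441.47103646 188.5783595  181.15567961]
[0.0, 0.01, -0.07, 0.22, 0.0, 0.0]
[0.0, 0.01, -0.07, 0.22, 0.0, 0.0]
[0.0, 0.0, -0.07, 0.22, 0.0, 0.0]
[0.0, 0.0, -0.06, 0.22, 0.0, 0.0]
[0.0, 0.0, -0.07, 0.22, 0.0, 0.0]
[0.0, 0.0, -0.06, 0.23, 0.0, 0.01]
[-0.01, 0.0, -0.07, 0.22, 0.0, 0.0]
[0.0, 0.0, -0.06, 0.23, 0.0, 0.01]
end [441.6 188.7 181. ] [-0.03  0.02 -0.03]
```

```bash
python3 -m crank '[[[0,0,-0.07,0.22,0,0,0],[0,0,-0.07,0.22,0,0,0],[0,0,-0.07,0.22,0,0,0],[0,0,-0.07,0.22,0,0,0],[0,0,-0.07,0.22,0,0,0],[0,0,-0.06,0.22,0,0,0],[0,0,-0.06,0.23,0,0,0],[0,0,-0.06,0.23,0,0,0]]]'
cat > chk.py <<'E'
from goal import *
import sys
def blob(im,lo,hi,c,r=70):
    hsv=cv2.cvtColor(im,cv2.COLOR_BGR2HSV);m=cv2.inRange(hsv,lo,hi);k,l,st,ce=cv2.connectedComponentsWithStats(m)
    return [(st[i].tolist(),ce[i].round(1).tolist()) for i in range(1,k) if st[i,4]>8 and np.hypot(*(ce[i]-c))<r]
def check(tag):
    s=capture("side");t=capture("top");cv2.imwrite(f"pics/s{tag}.png",s);cv2.imwrite(f"pics/t{tag}.png",t)
    S=sense();e=np.array(S["eef_pos"]);C=toolR()*down(0).inv();Z=R.from_euler('z',YW)
    print("force",np.round(S["force"],1),"rpy",C.as_euler('xyz').round(3))
    for hz in(0,37):
        o=e+[0,0,hz]-C.apply(G+[0,0,hz])
        print(hz,"caddy rack",Z.inv().apply(o-[*RK,0]).round(1),"edge",Z.inv().apply(o+C.apply([20,0,72])-[*RK,0]).round(1))
        for n in("side","top"):
            print(n,"bar",proj(n,[o+C.apply([-32,0,136])])[0].round(1),"edge ends",proj(n,[o+C.apply(c) for c in((20,30,72),(20,-30,72))]).round(1).tolist())
    print(blob(s,(10,90,90),(28,255,255),proj("side",[o+C.apply([-32,0,136])])[0],25))
if __name__=="__main__": check(sys.argv[1])
E
python3 chk.py 2
```

```text
time_s: 10.95
eef_pos: [442.2, 187.1, 181.6]
ee_rot: [-0.093, 0.74, 0.661, -0.083]
force: [-0.1, 0.7, -2.1]
grip_width: 0.147
grip_force: 79.0
force [-0.1 -0.1 -3.4] rpy [-0.     0.25  -0.113]
0 caddy rack [-105.8   -1.6  103.3] edge [-68.6  -1.6 168.1]
side bar [260.3 120.8] edge ends [[273.8, 142.7], [276.5, 154.4]]
top bar [203.8 212.8] edge ends [[197.8, 200.2], [224.9, 203.9]]
37 caddy rack [-114.9   -1.6  104.5] edge [-77.7  -1.6 169.3]
side bar [256.4 120.5] edge ends [[270.2, 142.5], [272.7, 154.2]]
top bar [203.  217.2] edge ends [[197.1, 204.3], [224.3, 207.9]]
[([259, 115, 5, 12, 41], [261.2, 121.9])]
```

The tilt result fits the hypothesis that the offset is fixed in the tool frame. Next I'll move the tipped caddy in over the pocket.

Run:
```python
from goal import *
print(sense()["eef_pos"])
for e,n in(([-12,0,168],8),([-12,0,140],8),([-12,0,120],8)):
    P,Q=tcp(e,.25);print(P);a=plan(P,Q,n,2,cur=None if n==8 and e[2]==168 else a)
```

```text
[442.70099799 186.91519132 181.27302337]
[499.10764057 182.09593196 181.15567961]
[0.01, 0.27, -0.07, 0.0, 0.0, 0.0]
[0.01, 0.27, -0.07, 0.0, 0.0, 0.0]
[0.01, 0.28, -0.07, 0.0, 0.0, 0.0]
[0.01, 0.27, -0.07, 0.0, 0.0, 0.0]
[0.01, 0.28, -0.07, 0.0, 0.0, 0.0]
[0.0, 0.27, -0.07, 0.0, 0.0, 0.0]
[0.01, 0.28, -0.07, 0.0, 0.0, 0.0]
[0.0, 0.27, -0.06, 0.0, 0.0, -0.01]
end [499.  182.1 181.1] [0.02 0.01 0.03]
[499.10764057 182.09593196 153.15567961]
[0.0, 0.04, 0.14, 0.0, 0.0, 0.0]
[0.0, 0.03, 0.13, 0.0, 0.0, 0.0]
[0.0, 0.04, 0.14, 0.0, 0.0, 0.0]
[0.0, 0.03, 0.13, 0.0, 0.0, 0.0]
[0.0, 0.04, 0.14, 0.0, 0.0, 0.0]
[0.0, 0.03, 0.13, 0.0, 0.0, 0.0]
[0.0, 0.04, 0.14, 0.0, 0.0, 0.0]
[0.0, 0.03, 0.13, 0.0, 0.0, 0.0]
end [499.1 182.  153.2] [0.02 0.01 0.03]
[499.10764057 182.09593196 133.15567961]
[0.0, 0.02, 0.1, 0.0, 0.0, 0.0]
[0.0, 0.03, 0.1, 0.0, 0.0, 0.0]
[0.0, 0.02, 0.1, 0.0, 0.0, 0.0]
[0.0, 0.03, 0.1, 0.0, 0.0, 0.0]
[0.0, 0.02, 0.09, 0.0, 0.0, 0.0]
[0.0, 0.03, 0.1, 0.0, 0.0, 0.0]
[0.0, 0.02, 0.09, 0.0, 0.0, 0.0]
[0.0, 0.03, 0.1, 0.0, 0.0, 0.0]
end [499.1 182.  133. ] [0.02 0.01 0.03]
```

```bash
python3 -m crank '[[[0,0.32,-0.08,0,0,0,0],[0,0.32,-0.08,0,0,0,0],[0,0.32,-0.08,0,0,0,0],[0.01,0.32,-0.08,0,0,0,0],[0.01,0.32,-0.08,0,0,0,0],[0.01,0.31,-0.08,0,0,0,0],[0.01,0.28,-0.07,0,0,0,0],[0,0,0,0,0,0,0]]]'; python3 chk.py 3; python3 chk.py 4 | head -3
```

```text
time_s: 11.85
eef_pos: [499.8, 181.5, 181.5]
ee_rot: [-0.092, 0.74, 0.661, -0.083]
force: [-0.3, -1.0, -3.1]
grip_width: 0.148
grip_force: 79.0
force [ 0.2  0.  -2.6] rpy [-0.     0.249 -0.113]
0 caddy rack [-49.2  -0.4 103.7] edge [-12.1  -0.4 168.5]
side bar [284.1 119.3] edge ends [[295.8, 141.1], [299.6, 152.7]]
top bar [207.5 185.6] edge ends [[201.3, 175.0], [228.3, 178.6]]
37 caddy rack [-58.3  -0.4 104.8] edge [-21.2  -0.4 169.6]
side bar [280.3 119. ] edge ends [[292.3, 140.9], [295.9, 152.5]]
top bar [206.7 189.8] edge ends [[200.6, 178.9], [227.6, 182.6]]
[([283, 117, 6, 10, 35], [285.6, 121.8])]
force [-0.1 -0.2 -3.3] rpy [-0.     0.249 -0.113]
0 caddy rack [-49.3  -0.3 103.8] edge [-12.2  -0.4 168.7]
side bar [284.  119.2] edge ends [[295.7, 141.0], [299.5, 152.6]]
```

Run:
```python
from h import *
s=cv2.imread("pics/s4.png");t=cv2.imread("pics/t4.png")
cv2.imwrite("pics/v10.png",np.hstack([crop(s,255,100,80,120,400,600),crop(t,175,145,80,120,400,600)]))
```

```text
(no output)
```

View pics/v10.png

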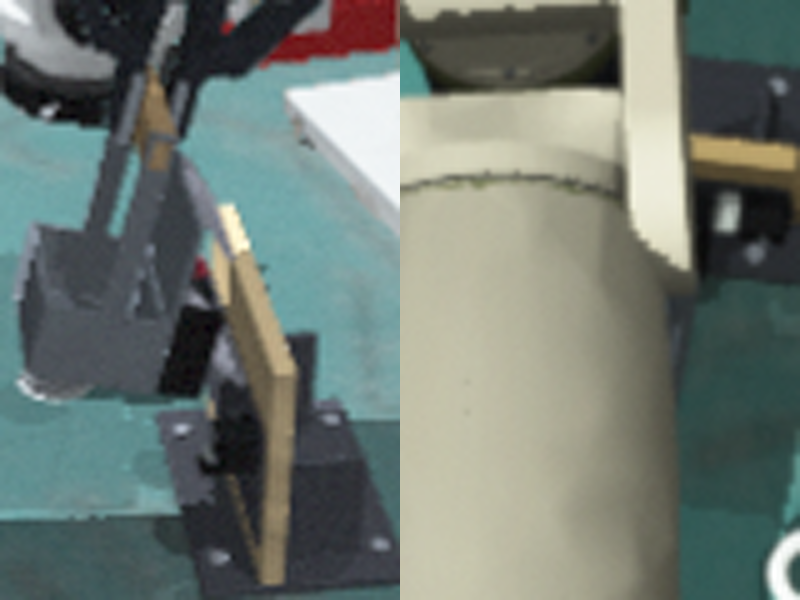

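The side crop shows the caddy tipped, with its strip at about (185–232, 165–255) above the board top, which runs from (225,205) to (293,372). The bin's near bottom is at about (28–165, 385–395). I'll compare these with the predictions.

Run:
```python
from goal import *
e=np.array(sense()["eef_pos"]);C=toolR()*down(0).inv();o=e-C.apply(G);Z=R.from_euler('z',YW)
f=lambda L,tf:[print(c,((proj("side",tf(c))[0]-[255,100])*5+2).round()) for c in L]
f([(-66,-43,40),(-66,-43,0),(-66,43,40),(-66,43,0),(0,-43,0),(0,-43,94),(20,-30,72),(20,30,72),(22,-45,0),(22,-45,50),(-39,-39,136),(-25,-39,136),(-25,-39,116)],lambda c:o+C.apply(c))
print();f([(0,-85,138),(13,-85,138),(0,85,138),(13,85,138),(0,-85,0),(-25.5,-32,119),(-25.5,32,119)],lambda c:Z.apply(c)+[*RK,0])
```

```text
(-66, -43, 40) [ 40. 307.]
(-66, -43, 0) [ 22. 377.]
(-66, 43, 40) [ 25. 222.]
(-66, 43, 0) [  9. 289.]
(0, -43, 0) [151. 397.]
(0, -43, 94) [202. 231.]
(20, -30, 72) [225. 265.]
(20, 30, 72) [206. 207.]
(22, -45, 0) [194. 405.]
(22, -45, 50) [221. 320.]
(-39, -39, 136) [144. 131.]
(-25, -39, 136) [173. 137.]
(-25, -39, 116) [162. 176.]

(0, -85, 138) [267. 377.]
(13, -85, 138) [294. 376.]
(0, 85, 138) [211. 209.]
(13, 85, 138) [234. 208.]
(0, -85, 0) [254. 603.]
(-25.5, -32, 119) [196. 356.]
(-25.5, 32, 119) [177. 292.]
```

Relative to the rack, the caddy agrees within about 2 mm: slightly closer to the board, 1 mm higher. I'll descend behind the cleat, watching the force.

```bash
python3 -m crank '[[[0,0.0,0.15,0,0,0,0],[0,0,0.2,0,0,0,0],[0,0.05,0.2,0,0,0,0],[0,0.05,0.2,0,0,0,0],[0,0.05,0.2,0,0,0,0],[0,0.05,0.2,0,0,0,0],[0,0.05,0.1,0,0,0,0],[0,0,0,0,0,0,0]]]';python3 - <<'E'
from goal import *
e=np.array(sense()["eef_pos"]);C=toolR()*down(0).inv();Z=R.from_euler('z',YW);o=e-C.apply(G)
print(sense()["force"].round(1),Z.inv().apply(o+C.apply([20,0,72])-[*RK,0]).round(1),C.as_euler('xyz').round(3))
a=plan(*tcp([-13,0,128],.25))
a=plan(*tcp([-13,0,119],.25),cur=a)
E
```

```text
time_s: 12.85
eef_pos: [497.4, 181.9, 149.5]
ee_rot: [-0.093, 0.74, 0.661, -0.083]
force: [0.9, -0.0, -2.2]
grip_width: 0.144
grip_force: 78.9
[ 0.9 -0.  -2.2] [-13.7  -0.4 136.4] [-0.     0.249 -0.113]
[0.0, 0.01, 0.04, 0.0, 0.0, 0.0]
[0.0, 0.01, 0.04, 0.0, 0.0, 0.0]
[0.0, 0.01, 0.04, 0.0, 0.0, 0.0]
[0.0, 0.02, 0.04, 0.0, 0.0, 0.0]
[0.0, 0.01, 0.04, 0.0, 0.0, 0.0]
[0.01, 0.02, 0.04, 0.0, 0.0, 0.0]
[0.0, 0.01, 0.04, 0.0, 0.0, 0.0]
[0.01, 0.02, 0.04, 0.01, 0.0, -0.01]
end [498.1 182.3 141.1] [-0.03 -0.    0.03]
[0.0, 0.01, 0.04, 0.0, 0.0, 0.0]
[0.0, 0.01, 0.04, 0.0, 0.0, 0.0]
[0.0, 0.01, 0.04, 0.0, 0.0, 0.0]
[0.0, 0.01, 0.05, 0.0, 0.0, 0.0]
[0.0, 0.01, 0.04, 0.0, 0.0, 0.0]
[0.0, 0.01, 0.05, 0.0, 0.0, 0.0]
[0.0, 0.01, 0.04, 0.0, 0.0, 0.0]
[0.0, 0.02, 0.05, 0.0, 0.0, 0.0]
end [498.1 182.3 132.1] [-0.03 -0.    0.03]
```

```bash
python3 -m crank '[[[0,0.01,0.04,0,0,0,0],[0,0.02,0.04,0,0,0,0],[0,0.02,0.04,0,0,0,0],[0,0.01,0.04,0,0,0,0],[0,0.02,0.04,0,0,0,0],[0,0.01,0.04,0,0,0,0],[0,0.02,0.04,0,0,0,0],[0,0.01,0.04,0,0,0,0]]]' | grep -E "eef|force:"
python3 -m crank '[[[0,0.01,0.04,0,0,0,0],[0,0.01,0.04,0,0,0,0],[0,0.01,0.04,0,0,0,0],[0,0.01,0.04,0,0,0,0],[0,0.01,0.04,0,0,0,0],[0,0.01,0.04,0,0,0,0],[0,0.01,0.02,0,0,0,0],[0,0,0,0,0,0,0]]]' | grep -E "eef|force:"
cat > st.py <<'E'
from goal import *
F=[];E=[]
s=sense();e=np.array(s["eef_pos"]);C=toolR()*down(0).inv();Z=R.from_euler('z',YW);o=e-C.apply(G)
print("t",s["time_s"],"F",s["force"].round(1),"M",s["wrist_torque"].round(2),"caddy",Z.inv().apply(o-[*RK,0]).round(1),"edge",Z.inv().apply(o+C.apply([20,0,72])-[*RK,0]).round(1),C.as_euler('xyz').round(3))
E
python3 st.py
```

```text
eef_pos: [498.4, 181.8, 141.3]
force: [-0.2, -0.6, -2.4]
grip_force: 79.0
eef_pos: [498.3, 181.9, 134.6]
force: [-2.3, 1.5, -2.5]
grip_force: 79.0
t 14.45 F [-2.3  1.5 -2.5] M [ 0.3   0.23 -0.1 ] caddy [-49.9  -0.3  56.7] edge [-12.8  -0.3 121.5] [ 0.     0.249 -0.113]
```

```bash
python3 -m crank '[[[0,-0.03,0.01,0,0,0,0],[0,-0.02,0.02,0,0,0,0],[0,0,0.02,0,0,0,0],[0,0,0.02,0,0,0,0],[0,0,0.02,0,0,0,0],[0,0,0,0,0,0,0],[0,0,0,0,0,0,0],[0,0,0,0,0,0,0]]]' | grep -E "force:"
python3 st.py
```

```text
force: [0.1, 0.7, -2.5]
grip_force: 79.0
t 15.25 F [ 0.1  0.7 -2.5] M [ 0.01 -0.18  0.03] caddy [-51.4  -0.4  54.9] edge [-14.3  -0.4 119.8] [-0.     0.248 -0.113]
```

```bash
python3 -m crank '[[[0,0.01,0.02,0,0,0,0],[0,0.01,0.02,0,0,0,0],[0,0,0.02,0,0,0,0],[0,0,0.02,0,0,0,0],[0,0,0,0,0,0,0],[0,0,0,0,0,0,0],[0,0,0,0,0,0,0],[0,0,0,0,0,0,0]]]' | grep -E "force:"
python3 st.py
python3 - <<'E'
from goal import *
a=plan(*tcp([-11,0,123],.12),dp=2)
plan(*tcp([-8.5,0,124],0),dp=2,cur=a)
E
```

```text
force: [-0.9, 0.3, -1.8]
grip_force: 79.0
t 16.05 F [-0.9  0.3 -1.8] M [ 0.11  0.03 -0.05] caddy [-51.5  -0.3  52.8] edge [-14.4  -0.4 117.7] [ 0.     0.249 -0.113]
[0.0, 0.01, 0.0, -0.12, 0.0, 0.0]
[0.0, 0.01, 0.0, -0.11, 0.0, 0.0]
[0.0, 0.01, 0.01, -0.12, 0.0, 0.0]
[0.0, 0.01, 0.0, -0.11, 0.0, 0.0]
[0.0, 0.01, 0.01, -0.12, 0.0, 0.0]
[0.0, 0.01, 0.0, -0.11, 0.0, 0.0]
[0.01, 0.02, 0.01, -0.12, 0.0, 0.0]
[0.0, 0.01, 0.0, -0.11, 0.0, -0.01]
end [498.8 182.  129.6] [-0.01 -0.01  0.04]
[0.0, 0.01, 0.03, -0.11, 0.0, 0.0]
[0.0, 0.01, 0.02, -0.11, 0.0, 0.0]
[0.0, 0.01, 0.03, -0.11, 0.0, 0.0]
[0.0, 0.01, 0.03, -0.11, 0.0, 0.0]
[0.0, 0.02, 0.02, -0.11, 0.0, 0.0]
[0.0, 0.01, 0.03, -0.1, 0.0, 0.0]
[0.0, 0.01, 0.02, -0.11, 0.0, 0.0]
[0.0, 0.02, 0.03, -0.1, 0.0, 0.0]
end [500.9 181.8 124.2] [-0.   -0.01  0.04]
```

```bash
python3 -m crank '[[[0,0.01,0,-0.12,0,0,0],[0,0.01,0,-0.11,0,0,0],[0,0.01,0.01,-0.12,0,0,0],[0,0.01,0,-0.11,0,0,0],[0,0.01,0.01,-0.12,0,0,0],[0,0.01,0,-0.11,0,0,0],[0,0.02,0.01,-0.12,0,0,0],[0,0.01,0,-0.11,0,0,0]]]' | grep -E "force:"
python3 st.py
python3 -m crank '[[[0,0.01,0.03,-0.11,0,0,0],[0,0.01,0.02,-0.11,0,0,0],[0,0.01,0.03,-0.11,0,0,0],[0,0.01,0.03,-0.11,0,0,0],[0,0.02,0.02,-0.11,0,0,0],[0,0.01,0.03,-0.1,0,0,0],[0,0.01,0.02,-0.11,0,0,0],[0,0.02,0.03,-0.11,0,0,0]]]' | grep -E "force:"
python3 st.py
```

```text
force: [0.5, 3.3, -2.9]
grip_force: 78.9
t 16.85 F [ 0.5  3.3 -2.9] M [1.03 0.   0.07] caddy [-39.4  -0.1  54. ] edge [-11.   -0.2 123.1] [ 0.     0.119 -0.113]
force: [-0.3, 4.4, -2.1]
grip_force: 79.0
t 17.65 F [-0.3  4.4 -2.1] M [1.28 0.21 0.19] caddy [-28.3  -0.2  52. ] edge [ -8.5  -0.3 124. ] [ 0.    -0.003 -0.113]
```

A 4.4 N sideways force towards +y shows that the −y side is touching. I'll shift in +y.

```bash
python3 -m crank '[[[0.02,0,0,0,0,0,0],[0.02,0,0,0,0,0,0],[0.02,0,0,0,0,0,0],[0,0,0,0,0,0,0],[0,0,0,0,0,0,0],[0,0,0,0,0,0,0],[0,0,0,0,0,0,0],[0,0,0,0,0,0,0]]]' | grep -E "force:"
python3 st.py
```

```text
force: [0.2, 0.3, -3.1]
grip_force: 79.0
t 18.45 F [ 0.2  0.3 -3.1] M [0.28 0.02 0.05] caddy [-28.3   1.   52. ] edge [ -8.4   1.  124. ] [-0.    -0.002 -0.113]
```

```bash
python3 -m crank '[[[0.02,0,0,0,0,0,0],[0.02,0,0,0,0,0,0],[0,0,0,0,0,0,0],[0,0,0,0,0,0,0],[0,0,0,0,0,0,0],[0,0,0,0,0,0,0],[0,0,0,0,0,0,0],[0,0,0,0,0,0,0]]]' | grep -E "force:"
python3 st.py
python3 -m crank '[[[0.02,0,0,0,0,0,0],[0.02,0,0,0,0,0,0],[0,0,0,0,0,0,0],[0,0,0,0,0,0,0],[0,0,0,0,0,0,0],[0,0,0,0,0,0,0],[0,0,0,0,0,0,0],[0,0,0,0,0,0,0]]]' | grep -E "force:"
python3 st.py
```

```text
force: [0.6, -0.3, -3.2]
grip_force: 79.0
t 19.25 F [ 0.6 -0.3 -3.2] M [-0.    0.03 -0.01] caddy [-28.3   2.1  52. ] edge [ -8.4   2.1 124. ] [-0.    -0.001 -0.113]
force: [-0.7, 0.0, -2.4]
grip_force: 79.0
t 20.05 F [-0.7  0.  -2.4] M [ 0.01  0.07 -0.02] caddy [-28.4   3.1  52. ] edge [ -8.5   3.1 124. ] [ 0.    -0.001 -0.113]
```

```bash
for i in 1 2; do python3 -m crank '[[[0.02,0,0,0,0,0,0],[0.02,0,0,0,0,0,0],[0,0,0,0,0,0,0],[0,0,0,0,0,0,0],[0,0,0,0,0,0,0],[0,0,0,0,0,0,0],[0,0,0,0,0,0,0],[0,0,0,0,0,0,0]]]' | grep -E "force: \["
python3 st.py; done
```

```text
force: [-0.9, -1.0, -3.6]
t 20.85 F [-0.9 -1.  -3.6] M [-0.32  0.1  -0.09] caddy [-28.4   4.1  52. ] edge [ -8.5   4.  124. ] [-0.    -0.001 -0.113]
force: [-0.3, -4.2, -2.0]
t 21.65 F [-0.3 -4.2 -2. ] M [-1.12  0.25 -0.19] caddy [-28.4   5.   52. ] edge [ -8.5   5.  124. ] [-0.    -0.001 -0.113]
```

The free play is symmetric about y ≈ 2.5. I'll centre there and start pressing down in 1 mm steps.

```bash
python3 -m crank '[[[-0.05,0,0,0,0,0,0],[-0.05,0,0,0,0,0,0],[0,0,0.03,0,0,0,0],[0,0,0.03,0,0,0,0],[0,0,0.03,0,0,0,0],[0,0,0.03,0,0,0,0],[0,0,0,0,0,0,0],[0,0,0,0,0,0,0]]]' | grep -E "force: \["
python3 st.py
python3 -m crank '[[[0,0,0.03,0,0,0,0],[0,0,0.03,0,0,0,0],[0,0,0.03,0,0,0,0],[0,0,0.03,0,0,0,0],[0,0,0,0,0,0,0],[0,0,0,0,0,0,0],[0,0,0,0,0,0,0],[0,0,0,0,0,0,0]]]' | grep -E "force: \["
python3 st.py
```

```text
force: [0.1, 0.2, -2.6]
t 22.45 F [ 0.1  0.2 -2.6] M [-0.02  0.    0.01] caddy [-28.4   2.7  48.9] edge [ -8.5   2.6 121. ] [ 0.    -0.001 -0.113]
force: [-0.7, 1.0, -3.4]
t 23.25 F [-0.7  1.  -3.4] M [0.04 0.05 0.05] caddy [-28.3   2.6  46. ] edge [ -8.4   2.6 118. ] [ 0.    -0.001 -0.113]
```

```bash
python3 -m crank '[[[0,0,0.03,0,0,0,0],[0,0,0.03,0,0,0,0],[0,0,0.03,0,0,0,0],[0,0,0.03,0,0,0,0],[0,0,0,0,0,0,0],[0,0,0,0,0,0,0],[0,0,0,0,0,0,0],[0,0,0,0,0,0,0]]]' | grep -E "force: \["
python3 st.py
```

```text
force: [0.7, 0.0, -2.9]
t 24.05 F [ 0.7  0.  -2.9] M [-0.   -0.01 -0.01] caddy [-28.3   2.6  43. ] edge [ -8.4   2.6 115. ] [ 0.    -0.001 -0.113]
```

```bash
python3 -m crank '[[[0,0,0.02,0,0,0,0],[0,0,0.02,0,0,0,0],[0,0,0.02,0,0,0,0],[0,0,0.02,0,0,0,0],[0,0,0,0,0,0,0],[0,0,0,0,0,0,0],[0,0,0,0,0,0,0],[0,0,0,0,0,0,0]]]' | grep -E "force: \["
python3 st.py
```

```text
force: [0.3, -0.2, -3.1]
t 24.85 F [ 0.3 -0.2 -3.1] M [-0.    0.    0.04] caddy [-28.3   2.6  41. ] edge [ -8.4   2.6 113. ] [ 0.    -0.001 -0.113]
```

```bash
python3 -m crank '[[[0,0,0.02,0,0,0,0],[0,0,0.02,0,0,0,0],[0,0,0.02,0,0,0,0],[0,0,0.02,0,0,0,0],[0,0,0,0,0,0,0],[0,0,0,0,0,0,0],[0,0,0,0,0,0,0],[0,0,0,0,0,0,0]]]' | grep -E "force: \["
python3 st.py
```

```text
force: [-0.3, -0.1, -2.7]
t 25.65 F [-0.3 -0.1 -2.7] M [-0.    0.05 -0.06] caddy [-28.3   2.6  39. ] edge [ -8.4   2.6 111. ] [ 0.    -0.001 -0.113]
```

```bash
python3 -m crank '[[[0,0,0.02,0,0,0,0],[0,0,0.02,0,0,0,0],[0,0,0.02,0,0,0,0],[0,0,0,0,0,0,0],[0,0,0,0,0,0,0],[0,0,0,0,0,0,0],[0,0,0,0,0,0,0],[0,0,0,0,0,0,0]]]' | grep -E "force: \["
python3 st.py
```

```text
force: [-2.3, -1.5, 4.4]
t 26.45 F [-2.3 -1.5  4.4] M [-0.2   0.29 -0.01] caddy [-28.1   2.7  37.8] edge [ -8.3   2.7 109.8] [ 0.    -0.002 -0.113]
```

Barb contact begins at about 38, so the locked height is about 31.5. I'll continue gently.

```bash
python3 -m crank '[[[0,0,0.02,0,0,0,0],[0,0,0.02,0,0,0,0],[0,0,0.02,0,0,0,0],[0,0,0,0,0,0,0],[0,0,0,0,0,0,0],[0,0,0,0,0,0,0],[0,0,0,0,0,0,0],[0,0,0,0,0,0,0]]]' | grep -E "force: \["
python3 st.py
```

```text
force: [-2.0, -0.2, 6.6]
t 27.25 F [-2.  -0.2  6.6] M [-0.14  0.03 -0.04] caddy [-27.5   2.9  36.7] edge [ -7.8   2.8 108.7] [ 0.001 -0.003 -0.113]
```

```bash
python3 -m crank '[[[0,0,0.02,0,0,0,0],[0,0,0.02,0,0,0,0],[0,0,0,0,0,0,0],[0,0,0,0,0,0,0],[0,0,0,0,0,0,0],[0,0,0,0,0,0,0],[0,0,0,0,0,0,0],[0,0,0,0,0,0,0]]]' | grep -E "force: \["
python3 st.py
```

```text
force: [-0.9, -0.2, 6.5]
t 28.05 F [-0.9 -0.2  6.5] M [-0.08 -0.12  0.01] caddy [-27.3   2.9  35.9] edge [ -7.6   2.8 107.9] [ 0.001 -0.004 -0.113]
```

```bash
python3 -m crank '[[[0,0,0.02,0,0,0,0],[0,0,0.02,0,0,0,0],[0,0,0.02,0,0,0,0],[0,0,0,0,0,0,0],[0,0,0,0,0,0,0],[0,0,0,0,0,0,0],[0,0,0,0,0,0,0],[0,0,0,0,0,0,0]]]' | grep -E "force: \["
python3 st.py
```

```text
force: [-1.3, -0.9, 8.5]
t 28.85 F [-1.3 -0.9  8.5] M [-0.12 -0.26  0.02] caddy [-26.9   3.   34.6] edge [ -7.3   2.9 106.7] [ 0.001 -0.005 -0.113]
```

```bash
python3 -m crank '[[[0,0,0.02,0,0,0,0],[0,0,0.02,0,0,0,0],[0,0,0,0,0,0,0],[0,0,0,0,0,0,0],[0,0,0,0,0,0,0],[0,0,0,0,0,0,0],[0,0,0,0,0,0,0],[0,0,0,0,0,0,0]]]' | grep -E "force: \["
python3 st.py
```

```text
force: [-0.3, -0.6, 9.0]
t 29.65 F [-0.3 -0.6  9. ] M [-0.12 -0.29 -0.06] caddy [-26.7   3.   33.8] edge [ -7.1   2.9 105.9] [ 0.001 -0.005 -0.113]
```

```bash
python3 -m crank '[[[0,0,0.02,0,0,0,0],[0,0,0.02,0,0,0,0],[0,0,0,0,0,0,0],[0,0,0,0,0,0,0],[0,0,0,0,0,0,0],[0,0,0,0,0,0,0],[0,0,0,0,0,0,0],[0,0,0,0,0,0,0]]]' | grep -E "force: \["
python3 st.py
```

```text
force: [2.9, 1.1, 5.1]
t 30.45 F [2.9 1.1 5.1] M [-0.05 -0.68  0.1 ] caddy [-26.7   3.1  32.4] edge [ -7.1   3.  104.5] [ 0.001 -0.005 -0.112]
```

```bash
python3 -m crank '[[[0,0,0.02,0,0,0,0],[0,0,0,0,0,0,0],[0,0,0,0,0,0,0],[0,0,0,0,0,0,0],[0,0,0,0,0,0,0],[0,0,0,0,0,0,0],[0,0,0,0,0,0,0],[0,0,0,0,0,0,0]]]' | grep -E "force: \["
python3 st.py
```

```text
force: [3.3, 0.3, 6.1]
t 31.25 F [3.3 0.3 6.1] M [-0.11 -0.8   0.09] caddy [-26.4   3.   32. ] edge [ -6.8   3.  104.1] [ 0.001 -0.006 -0.112]
```

```bash
python3 -m crank '[[[0,0,0.02,0,0,0,0],[0,0,0.01,0,0,0,0],[0,0,0,0,0,0,0],[0,0,0,0,0,0,0],[0,0,0,0,0,0,0],[0,0,0,0,0,0,0],[0,0,0,0,0,0,0],[0,0,0,0,0,0,0]]]' | grep -E "force: \["
python3 st.py
```

```text
force: [2.8, 0.7, 7.1]
t 32.05 F [2.8 0.7 7.1] M [-0.23 -0.86  0.17] caddy [-26.    3.   31.6] edge [ -6.5   3.  103.7] [ 0.001 -0.007 -0.112]
```

The strip slides on towards the board while the arm holds it back by about 3 N in x. I'll relieve that offset, then press a little more.

```bash
python3 -m crank '[[[0,0.04,0,0,0,0,0],[0,0.04,0,0,0,0,0],[0,0,0,0,0,0,0],[0,0,0,0,0,0,0],[0,0,0.01,0,0,0,0],[0,0.0,0,0,0,0,0],[0,0,0,0,0,0,0],[0,0,0,0,0,0,0]]]' | grep -E "force: \["
python3 st.py
```

```text
force: [-1.2, -0.4, 8.0]
t 32.85 F [-1.2 -0.4  8. ] M [-0.28  0.01  0.22] caddy [-25.3   2.8  31. ] edge [ -5.5   2.8 103.1] [ 0.    -0.004 -0.112]
```

```bash
python3 -m crank '[[[0,0,0.01,0,0,0,0],[0,0,0.01,0,0,0,0],[0,0,0,0,0,0,0],[0,0,0,0,0,0,0],[0,0,0,0,0,0,0],[0,0,0,0,0,0,0],[0,0,0,0,0,0,0],[0,0,0,0,0,0,0]]]' | grep -E "force: \["
python3 st.py
```

```text
force: [-2.6, 0.3, 11.2]
t 33.65 F [-2.6  0.3 11.2] M [-0.33  0.19  0.23] caddy [-25.2   2.8  30.9] edge [ -5.5   2.8 103. ] [ 0.    -0.004 -0.112]
```

It's now stopped hard at 30.9, after the force drop at about 32.5. I'll test the lock with a gentle upward pull.

```bash
python3 -m crank '[[[0,0,-0.03,0,0,0,0],[0,0,-0.03,0,0,0,0],[0,0,-0.03,0,0,0,0],[0,0,-0.02,0,0,0,0],[0,0,0,0,0,0,0],[0,0,0,0,0,0,0],[0,0,0,0,0,0,0],[0,0,0,0,0,0,0]]]' | grep -E "force: \["
python3 st.py
```

```text
force: [3.7, 0.2, -1.9]
t 34.45 F [ 3.7  0.2 -1.9] M [-0.08 -0.68  0.09] caddy [-26.4   2.6  32.1] edge [ -6.5   2.6 104.2] [-0.    -0.001 -0.113]
```

```bash
python3 -m crank '[[[0,0,-0.02,0,0,0,0],[0,0,-0.02,0,0,0,0],[0,0,-0.02,0,0,0,0],[0,0,0,0,0,0,0],[0,0,0,0,0,0,0],[0,0,0,0,0,0,0],[0,0,0,0,0,0,0],[0,0,0,0,0,0,0]]]' | grep -E "force: \["
python3 st.py
```

```text
force: [-1.1, -0.7, -5.2]
t 35.25 F [-1.1 -0.7 -5.2] M [ 0.1   0.29 -0.02] caddy [-26.8   2.6  33.4] edge [ -6.9   2.6 105.4] [-0.    -0.    -0.113]
```

```bash
python3 -m crank '[[[0,0,-0.02,0,0,0,0],[0,0,-0.02,0,0,0,0],[0,0,0,0,0,0,0],[0,0,0,0,0,0,0],[0,0,0,0,0,0,0],[0,0,0,0,0,0,0],[0,0,0,0,0,0,0],[0,0,0,0,0,0,0]]]' | grep -E "force: \["
python3 st.py
```

```text
force: [4.6, -1.4, -23.7]
t 36.05 F [  4.6  -1.4 -23.7] M [ 0.07 -0.33  0.06] caddy [-26.7   2.4  34. ] edge [ -6.8   2.4 106. ] [-0.    -0.    -0.113]
```

A 24 N pull is held symmetrically, so both catches are locked. I'll press back down to the seat.

```bash
python3 -m crank '[[[0,0,0.04,0,0,0,0],[0,0,0.04,0,0,0,0],[0,0,0.03,0,0,0,0],[0,0,0.03,0,0,0,0],[0,0,0,0,0,0,0],[0,0,0,0,0,0,0],[0,0,0,0,0,0,0],[0,0,0,0,0,0,0]]]' | grep -E "force: \["
python3 st.py
```

```text
force: [-0.9, 1.4, 1.1]
t 36.85 F [-0.9  1.4  1.1] M [ 0.08 -0.18  0.03] caddy [-25.7   2.8  31.8] edge [ -5.9   2.8 103.8] [ 0.    -0.003 -0.113]
```

```bash
python3 -m crank '[[[0,0,0.02,0,0,0,0],[0,0,0.02,0,0,0,0],[0,0,0,0,0,0,0],[0,0,0,0,0,0,0],[0,0,0,0,0,0,0],[0,0,0,0,0,0,0],[0,0,0,0,0,0,0],[0,0,0,0,0,0,0]]]' | grep -E "force: \["
python3 st.py
```

```text
force: [1.1, 1.1, 4.7]
t 37.65 F [1.1 1.1 4.7] M [-0.14 -0.4   0.11] caddy [-25.4   2.7  31.1] edge [ -5.7   2.7 103.1] [ 0.    -0.004 -0.112]
```

```bash
python3 -m crank '[[[0,0,0.02,0,0,0,0],[0,0,0.01,0,0,0,0],[0,0,0,0,0,0,0],[0,0,0,0,0,0,0],[0,0,0,0,0,0,36],[0,0,0,0,0,0,36],[0,0,0,0,0,0,36],[0,0,0,0,0,0,36]]]'
python3 -m crank '[[[0,0,0,0,0,0,40],[0,0,-0.1,0,0,0,40],[0,0,-0.3,0,0,0,40],[0,0,-0.5,0,0,0,40],[0,0,-0.7,0,0,0,40],[0,0,-0.7,0,0,0,40],[0,0,-0.7,0,0,0,40],[0,0,0,0,0,0,40]]]'
python3 - <<'E'
from h import *
s=capture("side");t=capture("top");cv2.imwrite("pics/sf.png",s);cv2.imwrite("pics/tf.png",t)
from scipy.spatial.transform import Rotation as R
Z=R.from_euler('z',-.113)
# predicted bar blob for the caddy home at (-26,2.4,31.5) vs 6 mm higher
for x,z in((-26,31.5),(-26,38)):
    o=Z.apply([x,2.4,z])+[561.06,175.43,0];pr=proj("side",[o+Z.apply(c) for c in((-39,-39,136),(-25,-39,136),(-39,39,136),(-25,39,136),(-39,-39,116))]);print(pr.round(1).tolist(),pr[:4].mean(0).round(1))
hsv=cv2.cvtColor(s,cv2.COLOR_BGR2HSV);m=cv2.inRange(hsv,(10,90,90),(28,255,255));k,l,st,ce=cv2.connectedComponentsWithStats(m)
print([(st[i].tolist(),ce[i].round(1).tolist()) for i in range(1,k) if st[i,4]>8 and abs(ce[i]-[280,140]).max()<40])
E
```

```text
time_s: 38.45
eef_pos: [503.0, 184.2, 101.4]
ee_rot: [0.0, 0.746, 0.666, 0.0]
force: [-0.0, -0.5, -0.7]
grip_width: 0.421
grip_force: 0.0
time_s: 39.25
eef_pos: [504.4, 184.5, 179.8]
ee_rot: [0.002, 0.746, 0.666, 0.003]
force: [-0.4, 0.5, 0.6]
grip_width: 0.468
grip_force: 0.0
[[278.2, 155.6], [284.0, 155.2], [274.6, 140.4], [280.1, 140.1], [278.2, 162.8]] [279.2 147.8]
[[278.2, 153.2], [284.0, 152.8], [274.6, 138.1], [280.1, 137.8], [278.2, 160.4]] [279.2 145.5]
[([277, 141, 8, 15, 71], [279.9, 148.5])]
```

The released bar's blob at (279.9,148.5) matches the home prediction of (279.2,147.8), and the gripper is clear. I'm handing in.

```bash
python3 -c "
from rig import *
print(finish_job())"
```

```text
the job is handed in; nothing more can be done
None
```

I hung the caddy on the rack and handed the job in at about 39 s of 51 s; no verdict came back. Before letting go, both catches held against a 24 N upward pull. The caddy was then pressed back to its seat, and the side view after release matched the home position. I steered clear of the bystanders but did not re-measure them.

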